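# Unlatch the probe arm over the panel and hold it up

## Robot

A 6-joint arm with a two-finger parallel gripper is mounted at the origin on the work surface. World frame = base frame: x ahead of the robot, y to its left, z up, the work surface at z = 0. Lengths are in m, angles in rad, forces in N, time in s.
With the tool pointing down it reaches from about 0.275 to 0.875 m from the base axis. Payload 12.5 kg.
Tool frame: the origin (TCP) lies at the very end of the fingers, on their centre line; the grasp point (between the pads) lies 19 mm behind it; x points along the fingers, y is the direction in which the jaws open and shut, and the axes are right-handed (so a half turn about x gives the same grasp; the last joint's range is limited). The gripper opens to 85 mm and grips with 20 to 120 N. Pads are 22 mm wide; open, the fingers measure 114 mm over their backs; the gripper's body (76 mm by 85 mm) begins 54 mm behind the grasp point. The pads swing forward as they close: fully open they stand 13 mm farther back than shut.
Start: joints at [1.229, 0.351, 1.652, -0, 1.139, -0.085], TCP at [0.14, 0.532, 0.231] pointing down, gripper open.
Joint ranges: [-2.75, 2.75], [-0.79, 2.1], [0.01, 2.65], [-1.57, 4.71], [0.07, 3.14], [-2.87, 2.87]. Speed limits (rad/s): [2.22, 2.22, 2.79, 3.14, 3.14, 3.14].

## Interface

Orientations are given as a 3x3 rotation matrix whose columns are the frame's x, y, z axes.
In Python, from bench import manip gives the robot as it stands. Calls block until the motion is done:
- manip.move_ptp(position, orientation): joint-space move of the TCP to a pose.
- manip.move_l(position, attitude=None, max_speed=0.15): straight line of the TCP; attitude=None keeps the orientation; max_speed is the mean speed in m/s.
- manip.move_j(angles): joint-space move.
- manip.set_gripper(opening, effort=None): opening from 0.0 (shut) to 1.0 (fully open); effort is the grip in N (None keeps the last); returns when the fingers have stopped.
- manip.dwell(seconds).
- manip.inverse_kinematics(position, orientation): joint angles nearest the present ones, or None.
- manip.grab_frame(name): name is "side" or "top"; returns (picture, depth): 480x640x3 uint8, red, green, blue; 480x640 float32, m along the optical axis (not along the pixel's ray), 0 where there is no reading.
- manip.get_calibration(name): a dict with "camera_matrix" (3x3 intrinsics, pixels), "k1" (the pictures are not rectified: a ray, as slopes to the right and down, at radius r is drawn at 1 + k1 r^2 times it, then the intrinsics apply), "R" (3x3) and "t" (3): a world point X has camera coordinates R X + t. Camera axes: x right, y down, z forward; pixel columns grow to the right and rows downward; lengths in m; the calibration is good to about 2 mm. A picture is of the moment at which its call begins. get_calibration takes no time and is no camera call.
A pose or a line that the arm cannot do raises manip.Unreachable and nothing moves.
- manip.sign_off(): hands the job in, once; it reports no verdict.
Trained networks look in the newest picture that a camera, given by its name, has taken for a name from the list of things; names that differ only in an ending like _2 or _b are one class to them, and where a whole thing is asked for, a point or a joint stands for the part that bears it (a point fixed in the world has none). Each returns a list of dicts, best first, with "confidence" (0 to 1); they miss things now and then, are a little off and sometimes report something else, mostly with a low value. They report only what shows in the picture. A call takes as long as a camera call. They do not tell look-alikes from the thing itself.
- manip.look_for(camera, name): "at" ([x, y, z] in m, in world coordinates, good to about 4 mm: the middle of the surface that is visible of it).
Readings, each from a call of its own:
- manip.current_time(): time.
- manip.current_qpos(): joint angles.
- manip.current_joint_vel(): joint speeds.
- manip.current_joint_torque(): joint torques, N m.
- manip.current_ee_pos(): TCP position.
- manip.current_tcp_rot(): TCP orientation.
- manip.current_force(): force on the tool from outside, world axes, zero at the start.
- manip.current_ft_torque(): the same for the moment, N m.
- manip.current_grip_width(): opening from 0.0 (shut) to 1.0 (fully open).
Only numpy, scipy, OpenCV 4.12 (cv2) and the standard library are available. Lean on these libraries where they do the work, as an engineer would, in place of code of your own. Each camera call takes 0.05 s, during which the arm holds its last target. There are 200 camera calls.

## Task

Two board-test fixtures stand side by side; only one has a circuit-board panel lying in its nest. On that one, draw the spring latch out sideways by its pull knob, lift the nose of the probe arm off the ball stud, and finish while holding the nose still at least 8 cm above the ball (the arm falls shut if let go), so that a colleague can take the panel out. Leave the other fixture shut and do not disturb the panel or anything else standing about.

Things in the scene. Friction and masses are not known exactly. Their poses are not given: they have to be found in the camera images.
- loaded_fixture: the test fixture that has the panel in its nest: black base plate 330 (x) x 160 (y) x 15 mm clamped to the grooved table. Origin: centre of the base's underside; z up; -x towards the nose of its probe arm and the robot, +x towards its hinge. A 40 x 40 mm aluminium pedestal, 52 mm high above the table, stands 120 mm to -x and carries a ball stud
- loaded_ball (a point): centre of the steel ball (20 mm diameter, on a 10 mm neck) at fixture (-120, 0, 78) mm; axes as the fixture's. It does not move
- loaded_hinge (a point): middle of the probe arm's hinge pin, at fixture (130, 0, 78) mm, 250 mm from the ball; the pin lies along the fixture's y, so the nose swings up and back in the fixture's x-z plane
- loaded_arm: the probe arm: aluminium beam 30 mm wide that runs from the hinge (its origin) 250 mm to its own -x over the panel, with a grey probe plate (brass pins down) below and a green upright board above it (up to 71 mm above the hinge pin, 62 to 148 mm from the pin). 0.5 to 0.8 kg; turns freely from 0 (shut) to 1.0 rad, nose up, and falls shut when let go. Its nose is a 44 x 44 mm socket block with its top 28 mm above the ball's centre
- loaded_socket (a point): centre of the socket in the arm's nose; at the ball's centre while shut. Its height above the ball tells how far the nose is raised
- loaded_latch (a joint): travel of the spring latch in m: 0 locked, 0.018 fully drawn (stop). A fork in the nose grips below the ball until it is drawn 0.014; then the nose can be lifted. The spring pushes back with about 6 N at 0 and 13 N fully drawn, and shuts the latch when it is let go. The latch rides in the arm, so the arm can be lifted by the knob's stem, which turns with the arm about an axis parallel to the hinge pin
- loaded_pull (a point): middle of the free stem of the pull knob, which sticks out of the nose to the fixture's -y (the right side seen from the robot); 12 mm below and 64 mm beside the ball's centre, 66 mm above the table. The stem is a round steel bar, 12 mm diameter, along y, free for 40 mm (20 mm each way from this point while locked) between the spring housing on the nose and a black round head (30 mm diameter, 14 mm thick). Axes as the arm's: the latch is drawn along its -y
- empty_socket (a point): socket centre in the nose of the other fixture's probe arm (same build, no panel in its nest); must stay down on its ball
- empty_ball (a point): ball centre of the other fixture, same build
- panel: green circuit-board panel, 120 x 100 x 2.4 mm with parts up to 11 mm high, loose in the loaded fixture's nest under the probe arm, its underside (origin) 25 mm above the table
- capacitor: bystander: aluminium can capacitor, 18 mm diameter, 30 mm high, standing on the loaded fixture's base beside the pedestal, on the side away from the knob; origin centre of underside
- module: bystander: small board with a metal shield, 32 x 26 x 9 mm, on the other fixture's base beside its pedestal; origin centre of underside
- solvent: bystander: white solvent bottle, 60 mm diameter, 165 mm high; origin centre of underside
- air_can: bystander: aluminium spray can, 52 mm diameter, 185 mm high; origin centre of underside
- driver: bystander: screwdriver, 170 mm long, lying on the table; origin under its middle, handle to its -x
- solder_reel: bystander: grey solder reel standing on its flange, 64 mm diameter, 45 mm high; origin centre of underside
- part_tray: bystander: black divided parts tray, 120 x 90 x 30 mm; origin centre of underside
Mind the look-alikes: they are no part of the job. What is shaped like the panel but orange, red or white is not meant.

How it is judged:
By the outcome, as a careful person would: the job done as asked, in the order asked, and still so for the second after the job is handed in, while the arm keeps its last pose, push and grip.
It also fails if it takes over 35 s, if anything falls off the work surface, if the arm or the gripper's body presses on something with over 40 N, if the wrist force passes 120 N, or if a joint passes its speed limit or range.

## Working session

There is one attempt and no reset: what is moved stays moved. The work goes in short steps, each a Python script; the robot and the scene stay as the last script left them, time stands still between calls to the robot, and variables do not carry over. Pictures are saved under pics/ and viewed, about 8 in all and at most 12, crops included, and the job is handed in when it is done.

```bash
mkdir -p pics; ls
python3 - <<'E'
from bench import manip
import cv2,numpy as np
for c in("side","top"):
    p,d=manip.grab_frame(c); cv2.imwrite(f"pics/{c}0.png",p[:,:,::-1]); np.save(f"pics/{c}0.npy",d)
    k=manip.get_calibration(c); print(c,np.round(k["camera_matrix"],1).tolist(),k["k1"],np.round(k["R"],3).tolist(),np.round(k["t"],3))
    for n in["panel","loaded_fixture","loaded_pull","loaded_socket","empty_socket","loaded_arm","capacitor","module","solvent","air_can","driver","solder_reel","part_tray"]:
        print(n,[(np.round(r["at"],3).tolist(),round(r["confidence"],2)) for r in manip.look_for(c,n)[:4]])
print(manip.current_time())
E
```

```text
pics
side [[543.7, 0.0, 324.6], [0.0, 543.7, 239.6], [0.0, 0.0, 1.0]] -0.15148863103252255 [[-0.991, -0.13, -0.001], [-0.088, 0.675, -0.733], [0.096, -0.726, -0.68]] [0.511 0.109 1.54 ]
panel [([0.222, -0.394, 0.009], 0.92), ([0.305, -0.233, 0.002], 0.86), ([0.595, -0.11, 0.028], 0.81), ([0.621, 0.192, 0.025], 0.68)]
loaded_fixture [([0.58, -0.104, 0.024], 0.93)]
loaded_pull [([0.481, -0.232, 0.074], 0.63), ([0.441, -0.406, 0.112], 0.16)]
loaded_socket [([0.58, -0.114, 0.102], 0.63)]
empty_socket [([0.61, 0.18, 0.103], 0.58)]
loaded_arm [([0.586, -0.118, 0.105], 0.73)]
capacitor [([0.467, -0.09, 0.042], 0.41)]
module [([0.531, 0.25, 0.026], 0.67), ([0.636, 0.402, 0.046], 0.64)]
solvent [([0.519, 0.445, 0.103], 0.7), ([0.627, -0.402, 0.011], 0.25)]
air_can [([0.442, -0.403, 0.111], 0.6), ([0.478, -0.234, 0.071], 0.49)]
driver [([0.365, 0.343, 0.018], 0.71)]
solder_reel [([0.639, 0.401, 0.046], 0.77)]
part_tray [([0.626, -0.401, 0.013], 0.84), ([0.442, -0.406, 0.114], 0.61)]
top [[600.6, 0.0, 324.1], [0.0, 600.6, 236.8], [0.0, 0.0, 1.0]] -0.0063731084668643 [[0.027, -0.999, 0.024], [-0.991, -0.03, -0.132], [0.132, -0.02, -0.991]] [-0.02   0.501  1.514]
panel [([0.588, -0.109, 0.031], 0.96), ([0.302, -0.235, 0.005], 0.91), ([0.217, -0.397, 0.006], 0.78)]
loaded_fixture [([0.58, -0.127, 0.017], 0.66), ([0.634, -0.408, 0.005], 0.44)]
loaded_pull [([0.476, -0.23, 0.072], 0.58)]
loaded_socket [([0.571, -0.133, 0.101], 0.59), ([0.587, -0.11, 0.032], 0.57)]
empty_socket [([0.599, 0.163, 0.1], 0.85)]
loaded_arm [([0.569, -0.13, 0.105], 0.63)]
capacitor [([0.587, -0.107, 0.03], 0.41)]
module [([0.634, -0.41, 0.007], 0.22)]
solvent [([0.512, 0.419, 0.111], 0.85)]
air_can [([0.441, -0.413, 0.164], 0.96)]
driver [([0.367, 0.332, 0.022], 0.63)]
solder_reel [([0.64, 0.385, 0.046], 0.89)]
part_tray [([0.634, -0.41, 0.006], 0.82), ([0.58, -0.129, 0.016], 0.28)]
1.4
```

View pics/top0.png

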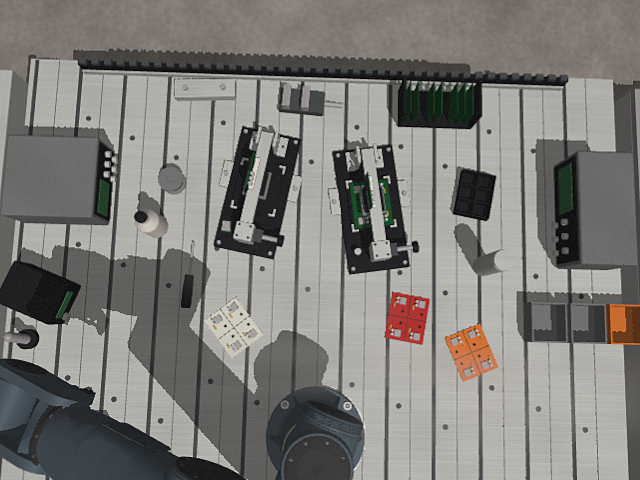

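View pics/side0.png

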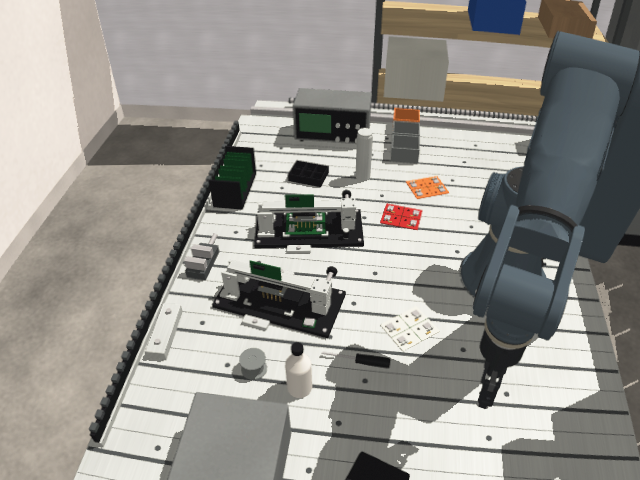

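The top view shows the loaded fixture is the right one: green panel at about (375,205), nose at (380,250), knob at (415,247). The left fixture has an empty nest. The side view agrees. Next I get its exact pose from depth.

```bash
cat > h.py <<'E'
import numpy as np, cv2
from bench import manip
def cloud(c,d):
    k=manip.get_calibration(c);K=k["camera_matrix"];v,u=np.mgrid[0:480,0:640]
    s=cv2.undistortPoints(np.stack([u,v],-1).reshape(-1,1,2).astype(float),np.array(K),np.array([k["k1"],0,0,0.])).reshape(480,640,2)
    P=np.dstack([s*d[...,None],d]); P[d==0]=np.nan
    return (P-np.array(k["t"]))@np.array(k["R"])
E
python3 - <<'E'
from h import *
im=cv2.imread("pics/top0.png");P=cloud("top",np.load("pics/top0.npy"))
x,y,z=P[...,0],P[...,1],P[...,2]
R=(x>.38)&(x<.80)&(y>-.27)&(y<.0)
m=R&(z>.009)&(z<.02)
print("table",np.nanmedian(z[R&(z<.009)]),"base z",np.median(z[m]))
dark=(im.max(2)<70)
n,l,st,_=cv2.connectedComponentsWithStats((m&dark).astype(np.uint8)); i=1+st[1:,4].argmax()
def rect(q): 
    r=cv2.minAreaRect((q*1000).astype(np.float32)); print(np.round(r[0],1),np.round(r[1],1),round(r[2],2)); return r
q=P[m&dark][:,:2]; rect(q); rect(P[l==i][:,:2])
nt=R&(z>.099)&(z<.113)&(x<.52); print("nose",nt.sum(),np.median(z[nt])); rect(P[nt][:,:2])
bm=R&(z>.07)&(z<.12)&(im.min(2)>120); print("beam");rect(P[bm][:,:2])
for lo,hi in((.06,.075),(.075,.09)):
    k=R&(z>lo)&(z<hi)&(x<.52)&(y<-.17); print("knob",lo,k.sum(),np.round(P[k].mean(0),4)); rect(P[k][:,:2])
Q=cloud("side",np.load("pics/side0.npy"));k=(Q[...,0]<.52)&(Q[...,0]>.42)&(Q[...,1]<-.17)&(Q[...,1]>-.27)&(Q[...,2]>.05)
print("side knob",k.sum(),np.round(Q[k].mean(0),4),np.round(np.nanmin(Q[k],0),4),np.round(np.nanmax(Q[k],0),4))
cv2.imwrite("pics/crop.png",cv2.resize(im[140:280,320:440],None,fx=4,fy=4,interpolation=cv2.INTER_CUBIC))
E
```

```text
table -0.0008115671680056409 base z 0.014021908172598617
[ 586.3 -140.1] [330.  186.1] 8.7
[ 583.6 -126.2] [329.  157.4] 8.88
nose 437 0.10443289235230963
[ 482.4 -143.9] [79.  44.1] 8.35
beam
[ 595.1 -159.2] [293.5 120.1] 11.17
knob 0.06 163 [ 0.4738 -0.2051  0.0703]
[ 475.5 -208.5] [32.3 71.9] 9.25
knob 0.075 70 [ 0.4766 -0.21    0.0782]
[ 477.7 -206.4] [29.7 71.4] 14.75
side knob 71 [ 0.4763 -0.2276  0.0762] [ 0.4515 -0.2481  0.0579] [ 0.4917 -0.1707  0.1067]
```

View pics/crop.png

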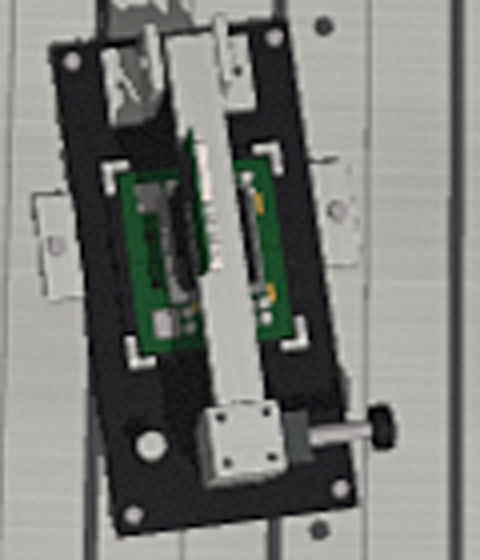

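```bash
cat >> h.py <<'E'
yaw=np.deg2rad(8.8); fx=np.array([np.cos(yaw),np.sin(yaw),0]); fy=np.array([-fx[1],fx[0],0]); ez=np.array([0,0,1.])
ball=np.array([.4650,-.1453,.078]); hinge=ball+.25*fx
off=.004; DZ=0.0
def pose(a,draw,s):
    """TCP pose with arm angle a, latch drawn by draw, jaw sign s"""
    X=np.cos(a)*fx-np.sin(a)*ez; Z=np.cos(a)*ez+np.sin(a)*fx   # arm axes (nose up)
    g=hinge-.25*X-.012*Z-(.064+off+draw)*fy
    x=-Z; y=s*X
    return g+.019*x, np.column_stack([x,y,np.cross(x,y)])
E
python3 - <<'E'
from h import *
for s in(1,-1):
    for a in(0,.2,.42):
        q=manip.inverse_kinematics(*pose(a,.017 if a else 0,s)); print(s,a,pose(a,0,s)[0].round(3),None if q is None else np.round(q,2))
E
```

```text
1 0 [ 0.475 -0.212  0.047] [-0.51  0.57  1.86 -0.    0.71 -0.66]
1 0.2 [ 0.474 -0.213  0.097] [-0.48  0.57  1.7  -0.14  1.04 -0.55]
1 0.42 [ 0.484 -0.211  0.152] [-0.42  0.61  1.52 -0.23  1.38 -0.49]
-1 0 [ 0.475 -0.212  0.047] [-0.51  0.57  1.86 -0.    0.71  2.48]
-1 0.2 [ 0.474 -0.213  0.097] [-0.48  0.57  1.7  -0.14  1.04  2.59]
-1 0.42 [ 0.484 -0.211  0.152] [-0.42  0.61  1.52 -0.23  1.38  2.66]
```

Run:
```python
from h import *
p,o=pose(0,0,1)
manip.set_gripper(.6,60)
manip.move_ptp(p+[0,0,.19],o)
manip.move_l(p+[0,0,.07],max_speed=.2)
f0=manip.current_force()
manip.move_l(p,max_speed=.08)
print(manip.current_time(),np.round(f0,1),np.round(manip.current_force(),1),np.round(manip.current_ee_pos(),4),p.round(4))
for c in("side","top"):
    im,d=manip.grab_frame(c); cv2.imwrite(f"pics/{c}1.png",im[:,:,::-1])
a=cv2.imread("pics/side1.png")[165:265,240:400];b=cv2.imread("pics/top1.png")[190:290,340:440]
cv2.imwrite("pics/c1.png",np.hstack([cv2.resize(a,(480,300)),cv2.resize(b,(300,300))]))
```

```text
6.4833 [-0.   0.2 -0.7] [ 0.6 -0.5 -0.1] [ 0.4757 -0.2126  0.0474] [ 0.4754 -0.2125  0.047 ]
```

View pics/c1.png

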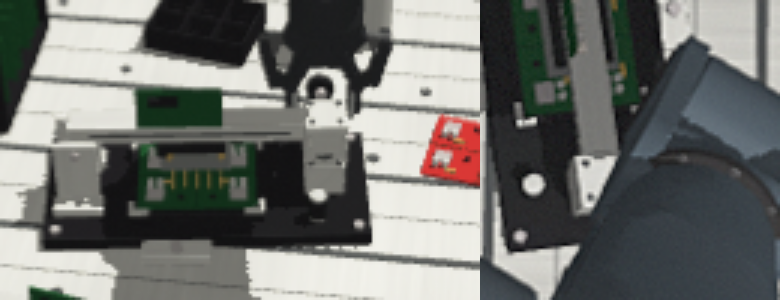

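The fingers straddle the stem, with the knob head centred between them at crop (320,85). Force is near zero. I close the gripper and draw the latch.

Run:
```python
from h import *
R=lambda t:print(t,round(manip.current_time(),2),"F",np.round(manip.current_force(),1),"p",np.round(manip.current_ee_pos(),4),"w",round(manip.current_grip_width()*85,1))
manip.set_gripper(0,70); R("closed")
for d in(.004,.008,.012,.015,.017):
    manip.move_l(pose(0,d,1)[0],max_speed=.03); R(d)
```

```text
closed 7.04 F [ 7.4  3.  -1.1] p [ 0.4768 -0.2125  0.0475] w 9.7
0.004 7.33 F [7.6 7.7 1.2] p [ 0.4773 -0.216   0.0474] w 9.6
0.008 7.61 F [7.7 9.8 1.8] p [ 0.4779 -0.2197  0.0474] w 9.8
0.012 7.89 F [ 8.5 11.4  2.6] p [ 0.4785 -0.2234  0.0474] w 9.9
0.015 8.14 F [ 8.3 12.8  3.4] p [ 0.4789 -0.2262  0.0474] w 9.7
0.017 8.39 F [ 7.5 14.   2.6] p [ 0.4791 -0.228   0.0474] w 9.8
```

```bash
sed -i 's/^ball=.*/ball=np.array([.4650,-.1453,.078])+.002*fx; hinge=ball+.25*fx/' h.py
python3 - <<'E'
from h import *
R=lambda t:print(t,round(manip.current_time(),2),"F",np.round(manip.current_force(),1),"p",np.round(manip.current_ee_pos(),4),"w",round(manip.current_grip_width()*85,1))
D=.0185
manip.move_l(pose(0,D,1)[0],max_speed=.03); R(0)
for a in(.02,.04,.07,.1):
    p,o=pose(a,D,1); manip.move_l(p,o,max_speed=.05); R(a)
    if np.abs(manip.current_force()).max()>30: print("stop"); break
E
```

```text
0 8.64 F [-2.9 12.6  9.7] p [ 0.4795 -0.2288  0.0471] w 9.3
0.02 8.89 F [ 1.2 12.8 -4.3] p [ 0.4788 -0.2285  0.0514] w 9.6
0.04 9.14 F [ 0.9 13.4 -3.5] p [ 0.4784 -0.2285  0.0563] w 9.6
0.07 9.44 F [ 1.2 12.2 -2.6] p [ 0.4778 -0.2286  0.0639] w 9.7
0.1 9.74 F [-0.  13.1 -3.7] p [ 0.4775 -0.2286  0.0714] w 9.3
```

The latch is released, and the load now is just the arm's weight, about 4 N, plus the spring. I continue the lift.

Run:
```python
from h import *
R=lambda t:print(t,round(manip.current_time(),2),"F",np.round(manip.current_force(),1),"p",np.round(manip.current_ee_pos(),4),"w",round(manip.current_grip_width()*85,1))
D=.0185
for a in(.15,.2,.25,.3,.35,.4,.44):
    p,o=pose(a,D,1); manip.move_l(p,o,max_speed=.05); R(a)
    if np.abs(manip.current_force()).max()>35: print("stop"); break
manip.dwell(.5); R("end"); print("target",p.round(4))
for c in("side","top"):
    im,d=manip.grab_frame(c); cv2.imwrite(f"pics/{c}2.png",im[:,:,::-1]); np.save(f"pics/{c}2.npy",d)
    for n in["loaded_socket","empty_socket","panel","capacitor","air_can"]: print(c,n,[(np.round(r["at"],3).tolist(),round(r["confidence"],2)) for r in manip.look_for(c,n)[:3]])
cv2.imwrite("pics/c2.png",cv2.resize(cv2.imread("pics/side2.png")[110:350,190:450],None,fx=2.5,fy=2.5))
```

```text
0.15 10.14 F [-0.1 12.2 -3.5] p [ 0.4775 -0.2286  0.0839] w 9.5
0.2 10.54 F [-1.4 11.5 -3.3] p [ 0.4781 -0.2285  0.0965] w 9.6
0.25 10.94 F [-1.8 12.1 -2.5] p [ 0.4793 -0.2283  0.109 ] w 9.9
0.3 11.34 F [-2.6 13.2 -2.7] p [ 0.4812 -0.228   0.1214] w 9.3
0.35 11.74 F [-3.7 12.3 -2. ] p [ 0.4836 -0.2276  0.1337] w 9.3
0.4 12.14 F [-4.7 11.3 -3. ] p [ 0.4867 -0.2271  0.146 ] w 9.6
0.44 12.49 F [-4.8 12.5 -1.3] p [ 0.4896 -0.2267  0.1557] w 9.9
end 12.99 F [-4.2 11.2 -2. ] p [ 0.4896 -0.2267  0.1556] w 9.8
target [ 0.4907 -0.2289  0.1564]
side loaded_socket [([0.597, -0.114, 0.161], 0.58)]
side empty_socket [([0.608, 0.178, 0.103], 0.76)]
side panel [([0.6, -0.125, 0.03], 0.92), ([0.267, 0.22, 0.0], 0.76), ([0.238, -0.386, 0.005], 0.75)]
side capacitor [([0.464, -0.093, 0.04], 0.58)]
side air_can [([0.44, -0.403, 0.112], 0.87)]
top loaded_socket [([0.635, -0.409, 0.006], 0.72), ([0.623, -0.116, 0.142], 0.7)]
top empty_socket [([0.601, 0.161, 0.098], 0.9)]
top panel [([0.216, -0.393, 0.003], 0.9), ([0.281, 0.236, -0.002], 0.85), ([0.579, -0.102, 0.032], 0.75)]
top capacitor [([0.637, -0.094, 0.014], 0.23)]
top air_can [([0.437, -0.41, 0.168], 0.97)]
```

View pics/c2.png

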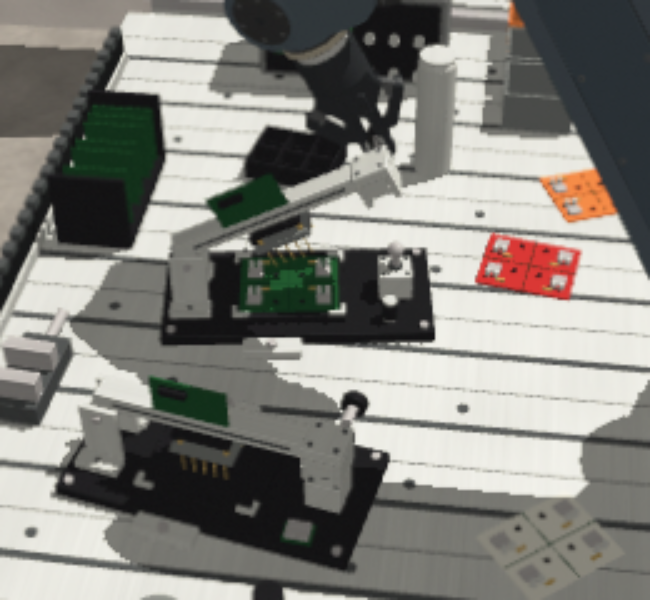

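The arm is raised with the ball exposed at crop (397,250). The panel is in its nest, the capacitor is standing, and the other fixture is shut. I do a depth check of the nose, then hand in.

Run:
```python
from h import *
Q=cloud("side",np.load("pics/side2.npy"));r=Q-ball; u,v,z=r@fx,r@fy,Q[...,2]
k=(abs(v)<.03)&(u>-.03)&(u<.06)&(z>.13); print("nose z",np.percentile(z[k],[2,50,98]).round(3),k.sum())
print(np.round(manip.current_ee_pos(),4),manip.current_joint_vel(),manip.current_time())
if np.percentile(z[k],98)>.19: manip.sign_off(); print("signed off")
```

```text
nose z [0.176 0.43  0.569] 993
[ 0.4896 -0.2267  0.1556] [-0.00087685 -0.00068319 -0.00206982 -0.00050694 -0.00113867 -0.00045927] 13.5917
the job is handed in; nothing more can be done
signed off
```

The job is handed in. The latch on the loaded (right-hand) fixture is drawn by its knob, and the nose is held still about 10 cm above the ball. It finished at about 13.6 s of the 35 s allowed.

**Latch:** I gripped the stem at 70 N and drew it about 17 mm. The pull force rose to about 13 N, as the spring should give. I then lifted the nose along the hinge arc to 0.44 rad.

**Height and hold:** From the robot's tool position, the stem rose about 10.6 cm. The tool did not move over the last readings, and joint speeds were near zero. The force was steady at about 12 N from the spring, with only 2–4 N downward from the arm's weight.

**Surroundings:** The last side picture shows the ball clear, the panel in its nest, the capacitor standing and the other fixture shut.
- **Networks:** They placed the other fixture's nose and the spray can within a few mm of the start. The panel readings scattered by 1–2 cm, because the arm and gripper partly hide it.
- **Not re-checked:** I did not compare the module, solvent bottle, driver, reel or tray by numbers afterwards.

**A check that failed:** My final depth check of the nose height proved nothing, because its region also took in the robot's own wrist (heights of 0.43–0.57 m). My hand-in threshold was based on it, so the height rests on the tool position and the picture.

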